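# Switch off and lock out the drive rig's isolator

## Task

Lock out the drive rig: first swing the isolator's handle to off, so that the hole in the lug at its end lines up with the hole in the fixed hasp plate. Then draw the lockout pin out of its stowage pocket by its shank, lay it down flat on the bench and let go, so that you can take it again by its block head. Push it through both holes until the head is fully home against the hasp plate, let go, and leave the mouse, coupling and screwdriver where they are.

Things in the scene. Friction and masses are not known exactly. Their poses are not given: they have to be found in the camera images.
- isolator: Grey isolator enclosure fixed to the bench, lying face up: a box 210 (x) x 190 (y) x 50 mm (z). Origin: centre of its underside. Its position and yaw vary; its x axis points roughly away from the robot. On its top turns the black handle; at the edge of its -x side the steel hasp plate stands on its top.
- hasp_hole (a point): Centre, on the outer (-x) face, of the slot-shaped hole, 22 mm wide (y) and 14 mm high, in the fixed hasp plate: 88 mm above the bench, 100 mm in -x from the isolator's origin; axes as the isolator's, hole axis along x. The plate is 6 mm thick, 36 mm wide, its top 106 mm above the bench. The pin goes in along +x from the -x side.
- handle_axis (a point): Point on the vertical turning axis of the handle, on the enclosure's top (50 mm above the bench, 50 mm in +x from the isolator's origin).
- handle (a joint): Angle of the handle (rad). 0 = off: the handle points along the isolator's -x and its lug hole is exactly in line with the hasp hole. Grows clockwise seen from above: the handle is on near 1.57, pointing along the isolator's +y. There is no click or stop at off: the handle can be swung past it to -0.3, and it stays by friction (0.15 N m) wherever it is left.
- knob_top (a point): Top centre of the handle's upright round knob: black, 22 mm in diameter, 40 mm tall, 70 mm from the turning axis, its top 108 mm above the bench. It stands on the handle's arm, a flat bar 22 mm wide whose top is 68 mm above the bench. The knob does not spin on the arm.
- lug_hole (a point): Centre of the like hole (22 x 14 mm) in the steel lug, an upright plate 6 mm thick and 36 mm wide at the end of the handle's arm, its top 106 mm above the bench; hole axis along the arm, 133 mm from the turning axis, 88 mm above the bench. At off the lug stands 8 mm behind (+x of) the hasp plate.
- pin: Loose flat lockout pin, about 70 g: grey plastic block head 30 (x) x 20 (y) x 32 mm (z), and a flat steel shank 16 mm wide (y), 8 mm thick (z), 55 mm long with a half-round end, leaving the head's +x face along +x low down, its axis 6 mm above the head's underside. Origin: centre of the head's underside. It lies near level on that underside, in the pocket and on the bench.
- pin_tip (a point): Tip of the shank, on its axis (70, 0, 6 mm in the pin's frame).
- pin_shoulder (a point): Where the shank's axis leaves the head's +x face (15, 0, 6 mm in the pin's frame); it meets the hasp hole's outer face when the pin is home.
- stowage: Stowage pocket fixed to the bench: a grey block 40 mm high carrying a dark steel pocket for the pin's head, with side walls, back wall and roof (79 mm above the bench), open to its +x side only. Origin: on the bench under the centre of the stowed head; x points out of the mouth. Base plate 100 x 80 mm, 4 mm thick, centred 10 mm in -x from the origin. Its position and yaw vary.
- mouse: Bystander: black computer mouse 105 x 60 x 34 mm. Origin: centre of its underside.
- coupling: Bystander: steel flanged coupling hub, 68 mm in diameter, 42 mm tall. Origin: centre of its underside.
- screwdriver: Bystander: a screwdriver lying on the bench.
- stow_mouth (a point): Centre of the pocket's mouth on the stowed shank's axis, 46 mm above the bench, 16 mm in +x from the stowage origin. Inside 25 mm wide, 36 mm high. The stowed shank sticks 54 mm out of it along +x, over a support tongue 10 mm wide and 26 mm long, 2 mm below the shank. The head is out of reach until the pin is drawn straight out along +x by 35 mm or more.
There are look-alikes about, which are no part of the job. There is more than one size of the pin; the one meant has the size given above.

How it is judged:
By the outcome, as a careful person would: the job done as asked, in the order asked, and still so for the second after the job is handed in, with the robot touching nothing.
It also fails if it takes over 69 s, if anything falls off the work surface, if the arm or the gripper's body presses on something with over 40 N, if the wrist force passes 120 N, or if a joint passes its speed limit or range.

## Robot

A 6-joint arm with a two-finger parallel gripper is mounted at the origin on the work surface. World frame = base frame: x ahead of the robot, y to its left, z up, the work surface at z = 0. Lengths are in mm, angles in rad, forces in N, time in s.
With the tool pointing down it reaches from about 300 to 775 mm from the base axis. Payload 14.6 kg.
Tool frame: the origin (TCP) lies at the very end of the fingers, on their centre line; the grasp point (between the pads) lies 19 mm behind it; z points along the fingers, y is the line along which they close (so a half turn about z gives the same grasp; the last joint's range is limited). The gripper opens to 94 mm and grips with 3 to 60 N. Pads are 16 mm wide; open, the fingers measure 119 mm over their backs; the gripper's body (75 mm by 177 mm) begins 78 mm behind the grasp point.
Start: joints at [-0.067, 0.3, 1.521, -0, 1.321, -0.067], TCP at [549.99, -0.002, 205.446] pointing down, gripper open.
Joint ranges: [-3.03, 3.03], [-0.79, 2.21], [0.23, 2.52], [-1.04, 4.18], [0, 3.07], [-2.55, 2.55]. Speed limits (rad/s): [2.22, 2.22, 2.57, 3.14, 3.14, 3.14].

## Interface

Orientations are given as [roll, pitch, yaw] about the fixed x, y, z axes, in that order (R = Rz(yaw) Ry(pitch) Rx(roll)).
In Python, from cell import manip, eyes, ticket gives the robot as it stands. The module is installed in compiled form; this text tells all that it offers.
- The arm moves only by the tool arm_command, never from a script. Its argument "plan" is a list of rows, each a list of 5 numbers: the opening, from -1 (shut) to 1 (fully open), then the shift along the tool's x, y, z in m, then the turn about the tool's z in rad. In form: [[jaw, dx, dy, dz, roll], ...]. A call has 1 to 20 rows; each row shifts and turns the commanded pose from where the row before left it, along the tool's axes as they then stand; what a row does not reach is not made up. A row lasts 1/8 s, in which the tool goes at most 62.5 mm and 10.7 degrees, less where a joint would pass 70% of its speed; a pose out of reach is approached as far as the arm can. A call is refused whole if a number of a shift passes 0.0625 or a number of a turn 0.188, either way. A call with a gripper value outside its range is refused whole. The fingers move at their own pace and stop on an object; "newtons" is the grip in N (left out, the last holds). Time passes only in rows, so rows that do not move let the fingers close. It gives the time, the measured TCP pose, the force, the opening and the grip force at its end, in the units of the state.
- manip.read_state(): the state, without advancing time (a new reading comes with each control period).
- eyes.camera(name): name is "scene" or "side" or "wrist"; returns a dict with "img" (420x560x3 uint8, blue, green, red), "z_map" (420x560 float32, mm along the optical axis (not along the pixel's ray), 0 where there is no reading), "fx", "fy", "cx", "cy" (pixels), "eye" and "orientation" of the camera in the world. Camera axes: x right, y down, z forward; pixel columns grow to the right and rows downward; lengths in mm; the calibration is good to about 2 mm. A picture is of the moment at which its call begins.
- ticket.sign_off(): hands the job in; it is judged then, once.
The state is a dict: "clock": time; "joints": joint angles; "qd": joint speeds; "effort": joint torques, N m; "eef_pos": TCP position; "eef_rot": TCP orientation; "wrist_force": force on the tool from outside, world axes, zero at the start; "moment": the same for the moment, N m; "finger_gap": finger opening in mm; "finger_force": force on a finger pad.
Only numpy, scipy, OpenCV 4.12 (cv2) and the standard library are available. Lean on these libraries where they do the work, as an engineer would, in place of code of your own. Each camera call takes 0.05 s, during which the arm holds its last target. There are 200 camera calls.

## Working session

There is one attempt and no reset: what is moved stays moved. The work goes in short steps, Python scripts to look and compute and a tool call to move; the robot and the scene stay as the last step left them, time stands still between calls to the robot, and variables do not carry over. Pictures are saved under pics/ and viewed, at most 10 in all, crops included, and the job is handed in when it is done.

Besides the shell and the picture viewer there is one more tool, called after ">>>" by a JSON object that holds its "fn" and its "kwargs", one argument or row to a line. arm_command: Moves the arm, as the interface text tells. Its arguments: {"type":"object","properties":{"plan":{"type":"array"},"newtons":{"type":"number"}},"required":["plan"]}

```bash
mkdir -p pics
cat > h.py <<'E'
import numpy as np, cv2
from scipy.spatial.transform import Rotation as R
from cell import manip, eyes, ticket
def cam(n):
    c=eyes.camera(n); o=np.array(c["orientation"],float)
    c["R"]=o if o.shape==(3,3) else R.from_euler('xyz',o).as_matrix()
    c["t"]=np.array(c["eye"],float); return c
def cloud(c):
    z=c["z_map"]; v,u=np.mgrid[:z.shape[0],:z.shape[1]]
    P=np.dstack([(u-c["cx"])/c["fx"]*z,(v-c["cy"])/c["fy"]*z,z])@c["R"].T+c["t"]
    P[z<=0]=np.nan; return P
def plane(c,u,v,h):
    d=c["R"]@np.array([(u-c["cx"])/c["fx"],(v-c["cy"])/c["fy"],1.]); return c["t"]+d*(h-c["t"][2])/d[2]
def proj(c,p):
    q=c["R"].T@(np.array(p,float)-c["t"]); return c["fx"]*q[0]/q[2]+c["cx"],c["fy"]*q[1]/q[2]+c["cy"]
E
python3 - <<'E'
from h import *
import pickle
np.set_printoptions(precision=3,suppress=True)
ims=[]
for n in ["scene","side"]:
    c=cam(n); print(n,c["orientation"],c["eye"],c["fx"],c["cx"],c["cy"]); P=cloud(c); print(np.nanmedian(P[...,2]))
    cv2.imwrite(f"pics/{n}0.png",cv2.resize(c["img"],(800,600),interpolation=cv2.INTER_CUBIC)); pickle.dump(c,open(n+"0.pkl","wb"))
s=manip.read_state();print(s)
E
```

```text
scene [-2.519 -0.016  2.205] [1111.969  457.164 1073.812] 538.623868567774 279.2917528376225 207.4921866336591
-0.5938677713339757
side [-2.273 -0.005 -0.604] [  52.667 -627.1    802.734] 480.4616685533245 276.43885872381554 210.29262105960402
0.4321242486345227
{'clock': 0.1, 'joints': array([-0.067,  0.3  ,  1.521,  0.   ,  1.321, -0.067]), 'qd': array([-0.001, -0.002, -0.001,  0.001, -0.   ,  0.003]), 'effort': array([  0.002, -53.264, -35.328,   0.071,   0.023,  -0.   ]), 'eef_pos': array([549.762,   0.032, 204.95 ]), 'eef_rot': array([-3.141, -0.   ,  1.571]), 'wrist_force': array([-0.44 ,  0.621, -0.081]), 'moment': array([ 0.014, -0.029,  0.012]), 'finger_force': 0.0, 'finger_gap': 94.09415934402581}
```

View pics/scene0.png

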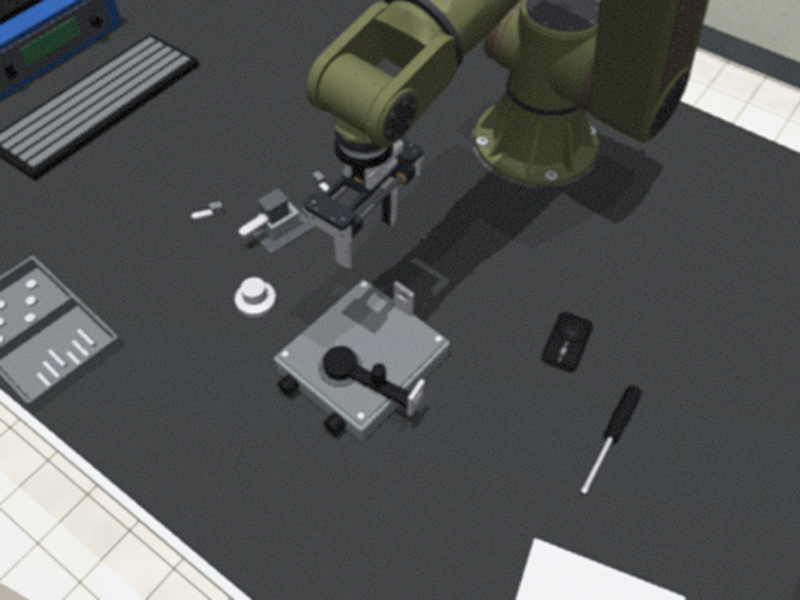

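View pics/side0.png

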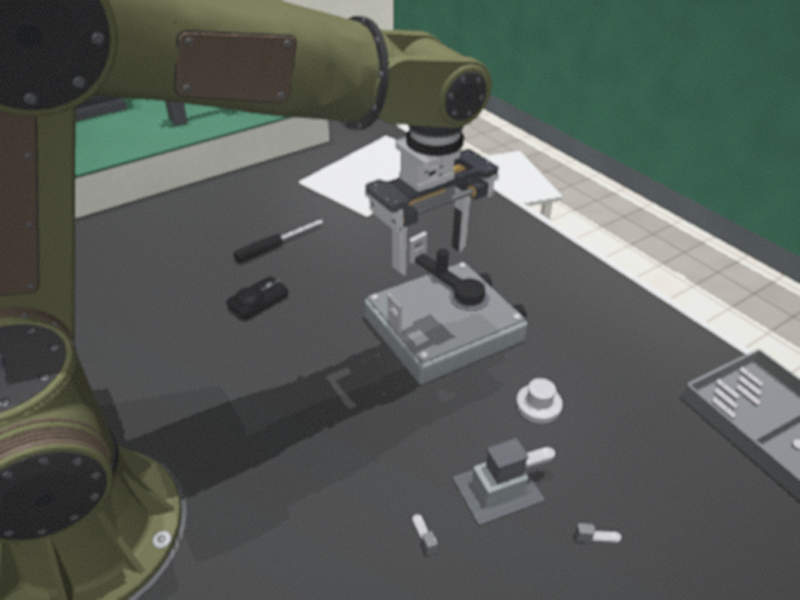

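The scene view shows the isolator at (362,360), with its hasp plate at (403,297), knob at (379,373) and lug at (415,395). The stowage is at (275,210) with a shank sticking out to (242,233). In the side view the stowage is at (505,470). Two small loose pins lie at scene (207,211) and (322,183), side (595,535) and (425,535).

Run:
```python
from h import *
import pickle
np.set_printoptions(precision=1,suppress=True)
for n in ["scene","side"]:
    c=pickle.load(open(n+"0.pkl","rb")); P=cloud(c); s=560/800
    def near(u,v,r,lo,hi):
        u,v=u*s,v*s; m=np.zeros(P.shape[:2],np.uint8); cv2.circle(m,(int(u),int(v)),int(r*s),1,-1)
        return P[(m>0)&(P[...,2]>lo)&(P[...,2]<hi)]
    pts={'scene':dict(iso=(362,360,110),stow=(265,215,60),knob=(379,373,14),coup=(255,292,30),mouse=(568,340,40)),
         'side':dict(iso=(445,315,100),stow=(510,470,60),knob=(442,260,14),coup=(540,397,30),mouse=(258,297,40))}[n]
    def rect(q):
        r=cv2.minAreaRect(q[:,:2].astype(np.float32)); return np.array(r[0]),np.array(r[1]),r[2]
    print(n)
    print(' isotop',rect(near(*pts['iso'],46,54)))
    for lo,hi in((73,85),(36,44),(44,56),(2,8)):
        q=near(*pts['stow'],lo,hi); print(' stow',lo,len(q),rect(q) if len(q)>3 else '')
    q=near(*pts['knob'],103,112); print(' knob',len(q),q.mean(0) if len(q) else '')
    q=near(*pts['coup'],38,46); print(' coup',len(q),q.mean(0))
    q=near(*pts['iso'],75,110); print(' hi',len(q))
    cr={'scene':(140,110,110,80),'side':(270,290,190,110)}[n]
    x,y,w,h=cr; cv2.imwrite(f"pics/{n}_crop.png",cv2.resize(c["img"][y:y+h,x:x+w],None,fx=4,fy=4,interpolation=cv2.INTER_CUBIC))
a=cv2.imread("pics/scene_crop.png");b=cv2.imread("pics/side_crop.png");a=cv2.resize(a,(0,0),fx=1,fy=1)
o=np.zeros((600,800,3),np.uint8);b=cv2.resize(b,(480,278));o[:320,:440]=a;o[320:598,:480]=b;cv2.imwrite("pics/crop1.png",o)
```

```text
scene
 isotop (array([625.2,  66.6]), array([225.3, 204.8]), 85.25139617919922)
 stow 73 190 (array([ 490.8, -254.7]), array([36.3, 44.6]), 77.23100280761719)
 stow 36 145 (array([ 507.9, -257.1]), array([ 42.4, 109.5]), 61.161048889160156)
 stow 44 159 (array([ 514.6, -260.1]), array([36.7, 95.3]), 66.85323333740234)
 stow 2 541 (array([ 478.8, -306.4]), array([290.6, 204.3]), 37.27619171142578)
 knob 78 [665.3 111.  106.5]
 coup 160 [ 635.1 -175.    41.3]
 hi 455
side
 isotop (array([617.2,  42. ]), array([183.6, 206.6]), 84.83538055419922)
 stow 73 384 (array([ 488.6, -257.9]), array([35.7, 45.5]), 73.9451675415039)
 stow 36 326 (array([ 506.4, -263.6]), array([ 45.4, 111.3]), 75.0532455444336)
 stow 44 257 (array([ 512.4, -267.8]), array([34.8, 94.9]), 71.9986801147461)
 stow 2 964 (array([ 522.9, -237. ]), array([196.1, 163.9]), 54.44989776611328)
 knob 48 [660.4 106.  106.9]
 coup 217 [ 630.5 -180.    41.7]
 hi 422
```

View pics/crop1.png

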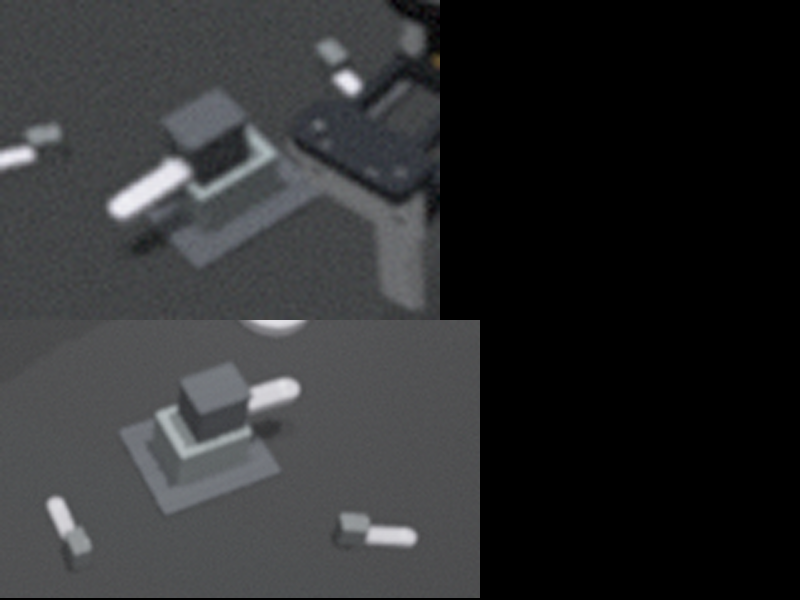

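The crop settles it: the pin meant is the one in the pocket (scene crop shank (150,188)). The loose pins (crop (25,150) and (340,70)) are much smaller and not stowed, so they are look-alikes. Next I refine the isolator with the wrist camera.

Run:
```python
from h import *
import pickle
c=cam("wrist"); print(c["orientation"],c["eye"],c["fx"],c["cx"],c["cy"]);pickle.dump(c,open("w0.pkl","wb"))
cv2.imwrite("pics/w0.png",c["img"])
P=cloud(c);print(np.nanpercentile(P[...,2],[5,25,50,75,95]), (c["z_map"]>0).mean())
print(manip.read_state()["eef_pos"])
```

```text
[2.91384608e+00 8.92961875e-04 3.12350630e-04] [550.94164532  65.12399093 383.52622485] 335.4654028767974 277.1913642073711 208.6984839914837
[ -1.7388935   -0.76326317   0.66324461 299.03113931 337.55628154] 0.9933035714285714
[5.49811755e+02 2.40633514e-02 2.05039819e+02]
```

View pics/w0.png

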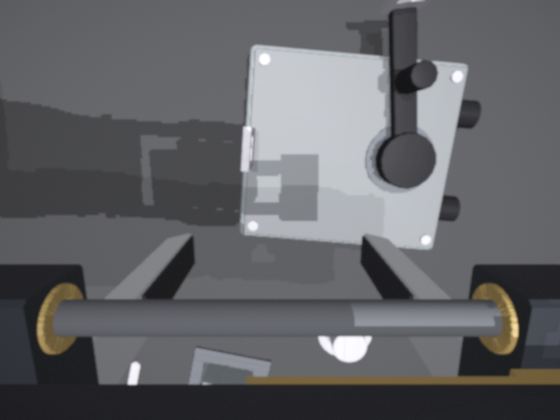

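The wrist view shows the isolator top from above (corners about (253,47), (466,66), (432,248), (242,235)). It also shows the hub at (405,160), the knob top at (424,74) and the hasp plate at (247,149).

Run:
```python
from h import *
import pickle
np.set_printoptions(precision=1,suppress=True)
c=pickle.load(open("w0.pkl","rb")); P=cloud(c); Z=P[...,2]
m=((Z>45)&(Z<55)); m[250:]=0; m[:,:230]=0
q=P[m]; r=cv2.minAreaRect(q[:,:2].astype(np.float32)); print('top',np.array(r[0]),np.array(r[1]),r[2],np.median(q[:,2]))
# by image corners of gray top
g=cv2.cvtColor(c["img"],cv2.COLOR_BGR2GRAY); mm=((g>95)&(Z>40)&(Z<120)).astype(np.uint8); mm[252:]=0; mm[:,:225]=0
mm=cv2.morphologyEx(mm,cv2.MORPH_OPEN,np.ones((5,5)));ct=max(cv2.findContours(mm,0,2)[0],key=cv2.contourArea)
h=cv2.convexHull(ct)[:,0]; w=np.array([plane(c,u,v,50)[:2] for u,v in h],np.float32); r=cv2.minAreaRect(w); print('img',np.array(r[0]),np.array(r[1]),r[2])
def circ(box,lo,hi):
    x0,x1,y0,y1=box; k=np.zeros(Z.shape,bool);k[y0:y1,x0:x1]=1;k&=(Z>lo)&(Z<hi)
    q=P[k];e=cv2.minEnclosingCircle(q[:,:2].astype(np.float32)); return q.mean(0),len(q),e
print('knob',circ((405,445,50,95),102,114))
print('hub',circ((360,450,120,195),56,95))
print('hasp',circ((235,262,115,180),100,112))
k=circ((390,450,0,30),90,112);print('lug',k)
for n in ("hist",):
    k=(Z[120:195,370:440]);print(np.percentile(k,[10,30,50,70,90]))
```

```text
top [623.4  60.5] [215.9 200.4] 85.09831237792969 49.321608444382235
img [618.6  43.6] [182.3 204.4] 85.1828842163086
knob (array([663.5, 107.8, 106.9]), 686, ((664.1550903320312, 108.10749053955078), 10.898329734802246))
hub (array([668.9,  43. ,  71.8]), 3047, ((668.0654907226562, 44.71868896484375), 32.3333854675293))
hasp (array([525.4,  51.2, 105. ]), 347, ((525.2725830078125, 50.87007522583008), 18.155746459960938))
lug (array([nan, nan, nan]), 0, ((0.0, 0.0), 0.0))
[nan nan nan nan nan]<stdin>:13: RuntimeWarning: Mean of empty slice.
  ret = um.true_divide(
```

Checks: hasp top centre (525.4, 51.2, 105) with yaw −4.9° puts the handle axis at (671.9, 38.6). The knob at (664, 108) is then 69.9 mm away, against 70 given. The handle angle is about 1.37 rad, so I move over the knob.

>>> {"fn": "arm_command", "kwargs": {
  "plan": [
    [1,0.027,0.0286,0,0],
    [1,0.027,0.0286,0,0],
    [1,0.027,0.0286,0,0],
    [1,0.027,0.0285,0,0],
    [1,0,0,0,-0.113],
    [1,0,0,0.035,0],
    [1,0,0,0.035,0],
    [1,0,0,0.03,0],
    [1,0,0,0,0],
    [1,0,0,0,0]
  ],
  "newtons": 20
}}

```text
clock: 1.4
eef_pos: [664.8, 108.0, 106.8]
eef_rot: [3.14, 0.0, 1.684]
wrist_force: [0.6, 0.6, 0.6]
finger_gap: 94.2
finger_force: 0.0
```

>>> {"fn": "arm_command", "kwargs": {
  "plan": [
    [1,0,0,0.016,0],
    [1,0,0,0.016,0],
    [1,0,0,0,0],
    [-1,0,0,0,0],
    [-1,0,0,0,0],
    [-1,0,0,0,0],
    [-1,0,0,0,0],
    [-1,0,0,0,0],
    [-1,0,0,0,0],
    [-1,0,0,0,0]
  ],
  "newtons": 20
}}

```text
clock: 2.65
eef_pos: [664.3, 108.0, 73.4]
eef_rot: [-3.142, -0.0, 1.684]
wrist_force: [0.1, -0.2, 0.2]
finger_gap: 27.3
finger_force: 0.0
```

>>> {"fn": "arm_command", "kwargs": {
  "plan": [
    [-1,0,0,0,0],
    [-1,0,0,0,0],
    [-1,0,0,0,0]
  ]
}}

```text
clock: 3.02
eef_pos: [664.3, 108.0, 73.4]
eef_rot: [-3.141, -0.0, 1.684]
wrist_force: [-0.4, 0.7, 0.6]
finger_gap: 21.4
finger_force: 20.0
```

>>> {"fn": "arm_command", "kwargs": {
  "plan": [
    [-1,-0.00026,-0.006,0,-0.0857],
    [-1,-0.00026,-0.006,0,-0.0857],
    [-1,-0.00026,-0.006,0,-0.0857],
    [-1,-0.00026,-0.006,0,-0.0857],
    [-1,-0.00026,-0.006,0,-0.0857],
    [-1,-0.00026,-0.006,0,-0.0857],
    [-1,-0.00026,-0.006,0,-0.0857],
    [-1,-0.00026,-0.006,0,-0.0857],
    [-1,0,0,0,0]
  ]
}}

```text
clock: 4.15
eef_pos: [621.1, 87.9, 73.4]
eef_rot: [-3.141, -0.002, 2.371]
wrist_force: [-6.8, 5.2, 2.9]
finger_gap: 21.4
finger_force: 20.0
```

>>> {"fn": "arm_command", "kwargs": {
  "plan": [
    [-1,-0.00026,-0.006,0,-0.0857],
    [-1,-0.00026,-0.006,0,-0.0857],
    [-1,-0.00026,-0.006,0,-0.0857],
    [-1,-0.00026,-0.006,0,-0.0857],
    [-1,-0.00026,-0.006,0,-0.0857],
    [-1,-0.00026,-0.006,0,-0.0857],
    [-1,-0.00026,-0.006,0,-0.0857],
    [-1,-0.00026,-0.006,0,-0.0857],
    [-1,0,0,0,0],
    [-1,0,0,0,0]
  ]
}}

```text
clock: 5.4
eef_pos: [600.8, 44.5, 73.3]
eef_rot: [-3.141, -0.004, 3.055]
wrist_force: [-12.8, 0.1, 6.7]
finger_gap: 21.4
finger_force: 20.0
```

>>> {"fn": "arm_command", "kwargs": {
  "plan": [
    [1,0,0,0,0],
    [1,0,0,0,0],
    [1,0,0,0,0],
    [1,0,0,-0.02,0],
    [1,0,0,-0.04,0],
    [1,0,0,-0.04,0],
    [1,0,0,-0.04,0],
    [1,0,0,-0.04,0],
    [1,0,0,0,0],
    [1,0,0,0,0]
  ]
}}

```text
clock: 6.65
eef_pos: [602.1, 44.3, 252.4]
eef_rot: [-3.141, -0.001, 3.055]
wrist_force: [0.0, -0.5, 0.0]
finger_gap: 93.9
finger_force: 0.0
```

Run:
```python
from h import *
import pickle
np.set_printoptions(precision=1,suppress=True)
c=cam("wrist"); pickle.dump(c,open("w1.pkl","wb")); s=cam("scene"); pickle.dump(s,open("s1.pkl","wb"))
cv2.imwrite("pics/w1.png",c["img"]); print(c["eye"],manip.read_state()["eef_pos"])
P=cloud(c);Z=P[...,2]
k=(Z>100)&(Z<113)
n,l,st,ce=cv2.connectedComponentsWithStats(k.astype(np.uint8))
for i in range(1,n):
    if st[i,4]>60:
        q=P[l==i]; r=cv2.minAreaRect(q[:,:2].astype(np.float32)); print(st[i],q.mean(0),np.array(r[0]),np.array(r[1]),r[2])
```

```text
[538.5  50.  431. ] [602.   44.3 252. ]
[258 113  39   7 271] [524.6  51.2 105.3] [524.6  51.1] [35.7  5.6] 85.00675201416016
[259 129  38   6 228] [538.8  50.3 105.3] [538.8  50.3] [35.1  4.6] 85.05338287353516
[267 186  22  22 383] [600.8  45.  106.9] [601.1  45.1] [20.9 21. ] 7.728937149047852
```

View pics/w1.png

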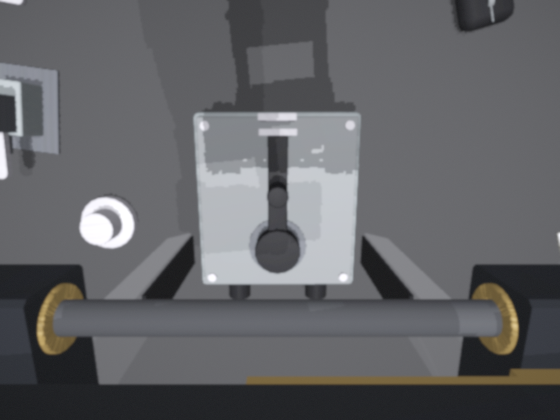

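The handle is at off: hasp (524.6,51.1) and lug (538.8,50.3) lie along the isolator's x to about 0.4 mm and 14.2 mm apart (14 expected). The picture shows the two plates at rows 117 and 131, both centred on column 278. Next, the stowage.

>>> {"fn": "arm_command", "kwargs": {
  "plan": [
    [0.6,0,-0.0408,0,0],
    [0.6,0,-0.0408,0,0],
    [0.6,0,-0.0408,0,0.105],
    [0.6,0.0042,-0.0406,0.01,0.105],
    [0.6,0.0084,-0.0399,0.01,0],
    [0.6,0.0084,-0.0399,0.01,0],
    [0.6,0.0084,-0.0399,0.01,0],
    [0.6,0.0084,-0.0399,0.01,0],
    [0.6,0,0,0,0],
    [0.6,0,0,0,0],
    [0.6,0,0,0,0]
  ]
}}

```text
clock: 8.12
eef_pos: [501.7, -258.6, 203.5]
eef_rot: [3.142, 0.0, 2.846]
wrist_force: [-0.2, 0.9, 0.3]
finger_gap: 75.2
finger_force: 0.0
```

Run:
```python
from h import *
import pickle
np.set_printoptions(precision=1,suppress=True)
c=cam("wrist"); pickle.dump(c,open("w2.pkl","wb")); st=manip.read_state();print(c["eye"],st["eef_pos"],np.round(st["eef_rot"],3),st["finger_gap"])
cv2.imwrite("pics/w2.png",c["img"])
P=cloud(c);Z=P[...,2];g=cv2.cvtColor(c["img"],cv2.COLOR_BGR2GRAY)
def comp(k,nm):
    n,l,s,ce=cv2.connectedComponentsWithStats(k.astype(np.uint8))
    for i in range(1,n):
        if s[i,4]>80:
            q=P[l==i]; r=cv2.minAreaRect(q[:,:2].astype(np.float32)); print(nm,s[i],q.mean(0),np.array(r[0]),np.array(r[1]),round(r[2],1),g[l==i].mean())
comp((Z>72)&(Z<86),'roof'); comp((Z>45)&(Z<56)&(g>120),'shank'); comp((Z>35)&(Z<43),'block')
```

```text
[ 440.4 -239.6  382.1] [ 501.7 -258.6  203.5] [3.1 0.  2.8] 74.8597829002155
roof [ 255  165   40   50 1705] [ 490.1 -256.9   78.3] [ 490.7 -257. ] [33.1 44.3] 77.5 152.27976539589443
shank [ 495  130   65  150 8079] [582.1 -14.7  49.3] [594.4 -15.3] [ 61.2 156.7] 84.9 202.73920039608862
shank [270 213  18  41 562] [ 539.1 -267.7   47. ] [ 541.  -268.2] [15.9 44.6] 77.4 252.211743772242
block [ 483  123   77  141 1557] [558.6 -35.4  40.1] [564.  -36.9] [ 64.8 156. ] 58.0 176.20166987797046
block [251 147  47  61 975] [ 471.3 -251.3   39.1] [ 484.3 -255.6] [44.  59.3] 77.5 176.9128205128205
```

View pics/w2.png

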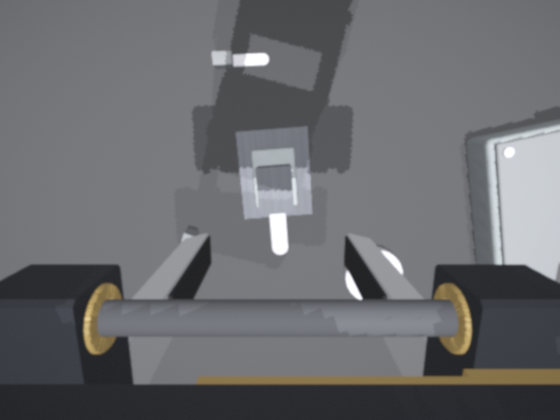

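The wrist view shows the pocket roof at (275,178) and the white shank from (277,214) down to (281,254). A small look-alike lies at (240,59). The shank width measures 15.9 mm (16 given), yaw −0.219. A quick check of its slope.

Run:
```python
from h import *
import pickle
np.set_printoptions(precision=1,suppress=True)
c=pickle.load(open("w2.pkl","rb")); P=cloud(c);g=cv2.cvtColor(c["img"],cv2.COLOR_BGR2GRAY)
k=(g>200); k[:205]=0;k[270:]=0;k[:,:262]=0;k[:,296:]=0
q=P[k]; q=q[(q[:,2]>30)&(q[:,2]<60)]
d=np.array([np.cos(-.219),np.sin(-.219)]); t=(q[:,:2]-[494.5,-257.8])@d; l=(q[:,:2]-[494.5,-257.8])@[-d[1],d[0]]
for a in range(10,75,6):
    m=(t>=a)&(t<a+6)
    if m.any(): print(a,m.sum(),np.median(q[m,2]),l[m].min(),l[m].max())
print(t.max())
```

```text
22 42 48.53180537469834 -7.697933727512769 7.906371212205504
28 83 48.0432377321103 -7.933786752607461 7.682562862971272
34 81 47.628619935752226 -7.655693475159608 7.9645224051943115
40 86 47.21182861119783 -7.985720795400168 7.8849122238467
46 84 46.73971431445446 -7.550452089176491 7.513013539462111
52 80 46.26677861636668 -7.973976525419235 7.945932015475568
58 79 45.79076060402173 -7.406059815620317 7.722052720055018
64 62 45.328579631295554 -7.566079640641083 7.335278213980064
70 1 44.733079566525646 1.6411312468940742 1.6411312468940742
70.04952407627455
```

The shank droops about 4° toward the tip, resting on the tongue. Approach and grasp 16 mm behind the tip.

>>> {"fn": "arm_command", "kwargs": {
  "plan": [
    [0,0,0,0,-0.077],
    [0,-0.0234,-0.0005,0.02,0],
    [0,-0.0234,-0.0004,0.02,0],
    [0,0,0,0.04,0],
    [0,0,0,0.04,0],
    [0,0,0,0.02,0],
    [0,0,0,0.012,0],
    [0,0,0,0.01,0],
    [0,0,0,0,0],
    [0,0,0,0,0]
  ],
  "newtons": 30
}}

```text
clock: 9.43
eef_pos: [547.0, -270.7, 42.2]
eef_rot: [-3.141, 0.001, 2.922]
wrist_force: [-0.4, 0.6, -0.8]
finger_gap: 47.1
finger_force: 0.0
```

>>> {"fn": "arm_command", "kwargs": {
  "plan": [
    [0,0,0.001,0.001,0],
    [-1,0,0,0,0],
    [-1,0,0,0,0],
    [-1,0,0,0,0],
    [-1,0,0,0,0],
    [-1,0,0,0,0],
    [-1,0,0,0,0],
    [-1,0,0,0,0]
  ],
  "newtons": 30
}}

```text
clock: 10.42
eef_pos: [546.9, -269.5, 40.5]
eef_rot: [-3.142, 0.0, 2.922]
wrist_force: [0.1, 0.7, 0.5]
finger_gap: 15.7
finger_force: 30.0
```

Gripped at 15.7 mm. Next: lift 1 mm and draw straight out (tool −x), then lower.

>>> {"fn": "arm_command", "kwargs": {
  "plan": [
    [-1,0,0,-0.001,0],
    [-1,-0.008,0,0,0],
    [-1,-0.008,0,0,0],
    [-1,-0.008,0,0,0],
    [-1,-0.008,0,0,0],
    [-1,-0.008,0,0,0],
    [-1,-0.01,0,0,0],
    [-1,-0.015,0,0,0],
    [-1,-0.02,0,0,0],
    [-1,-0.015,0,0,0],
    [-1,0,0,0,0]
  ]
}}

```text
clock: 11.8
eef_pos: [645.0, -291.3, 41.0]
eef_rot: [-3.142, -0.0, 2.922]
wrist_force: [0.3, -0.6, -0.9]
finger_gap: 15.8
finger_force: 30.0
```

>>> {"fn": "arm_command", "kwargs": {
  "plan": [
    [-1,0,0,0.01,0],
    [-1,0,0,0.01,0],
    [-1,0,0,0.009,0],
    [-1,0,0,0.004,0],
    [-1,0,0,0.002,0],
    [-1,0,0,0.001,0],
    [-1,0,0,0,0]
  ],
  "newtons": 15
}}

```text
clock: 12.68
eef_pos: [644.6, -291.4, 5.7]
eef_rot: [-3.142, 0.0, 2.922]
wrist_force: [-0.3, -0.7, -1.9]
finger_gap: 16.1
finger_force: 15.0
```

>>> {"fn": "arm_command", "kwargs": {
  "plan": [
    [-1,0,0,0.001,0],
    [-1,0,0,0.001,0],
    [-1,0,0,0,0]
  ],
  "newtons": 8
}}

```text
clock: 13.05
eef_pos: [644.4, -291.3, 3.3]
eef_rot: [3.142, -0.0, 2.922]
wrist_force: [0.7, 0.0, -0.9]
finger_gap: 15.9
finger_force: 8.0
```

>>> {"fn": "arm_command", "kwargs": {
  "plan": [
    [-0.3,0,0,0,0],
    [-0.3,0,0,0,0],
    [-0.1,0,0,0,0],
    [-0.1,0,0,0,0],
    [-0.1,0,0,-0.015,0],
    [-0.1,0,0,-0.04,0],
    [-0.1,0,0,-0.05,0],
    [-0.1,0,0,-0.05,0],
    [-0.1,0,0,0,0],
    [-0.1,0,0,0,0]
  ],
  "newtons": 25
}}

```text
clock: 14.3
eef_pos: [644.2, -291.2, 158.4]
eef_rot: [3.142, -0.0, 2.922]
wrist_force: [-0.8, -0.7, -0.4]
finger_gap: 42.5
finger_force: 0.0
```

Run:
```python
from h import *
import pickle
np.set_printoptions(precision=1,suppress=True)
c=cam("wrist"); pickle.dump(c,open("w3.pkl","wb")); st=manip.read_state();print(c["eye"],st["eef_pos"],np.round(st["eef_rot"],3),st["finger_gap"])
cv2.imwrite("pics/w3.png",c["img"])
P=cloud(c);Z=P[...,2];g=cv2.cvtColor(c["img"],cv2.COLOR_BGR2GRAY)
def comp(k,nm):
    n,l,s,ce=cv2.connectedComponentsWithStats(k.astype(np.uint8))
    for i in range(1,n):
        if s[i,4]>60:
            q=P[l==i]; r=cv2.minAreaRect(q[:,:2].astype(np.float32)); print(nm,s[i],q.mean(0),np.array(r[0]),np.array(r[1]),round(r[2],1),g[l==i].mean(),q[:,2].std())
comp((Z>27)&(Z<37),'head'); comp((Z>6)&(Z<14)&(g>150),'shank')
```

```text
[ 581.8 -277.   337. ] [ 644.  -291.1  157.5] [ 3.1 -0.   2.9] 42.73109442908079
head [ 529    0   18  224 1902] [613.8 -51.8  32.1] [620.6 -52.3] [  3.9 191.4] 85.4 105.18349106203996 2.8994927254977663
head [266 127  23  35 752] [ 593.2 -279.8   31.6] [ 593.1 -279.7] [20.  30.1] 78.0 150.51994680851064 0.9492377160668015
head [373 143  22  41 125] [ 626.5 -193.2   32. ] [ 628.6 -191.2] [12.9 36.5] 66.0 151.8 2.758113989527148
head [258 369  60   7 218] [ 830.2 -315.1   28.8] [ 829.3 -321. ] [62.6  6.8] 81.0 171.03669724770643 0.8998816341228465
shank [353 127  72  70 873] [ 629.6 -185.5   12.9] [ 633.5 -179.1] [65.7 67.1] 53.0 239.02405498281786 1.246526286375277
shank [269 161  17  53 803] [ 633.9 -288.3    8.2] [ 635.2 -288.9] [15.7 52.8] 77.8 236.61145703611456 0.8865563666483214
```

View pics/w3.png

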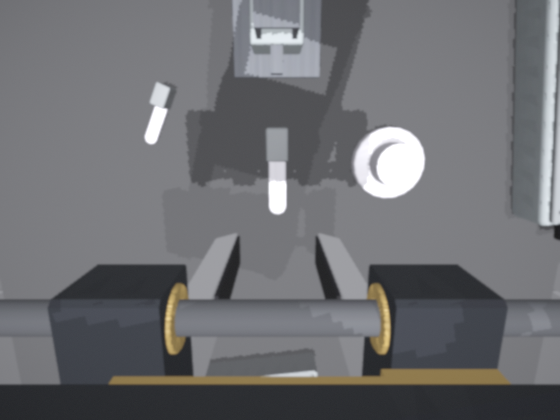

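The wrist view shows the pin flat on the bench, head at (277,144) and shank running to (278,213). Its head measures 30.1 × 20.0 mm at height 31.6, which matches. Now I take it by the head.

>>> {"fn": "arm_command", "kwargs": {
  "plan": [
    [-0.1,0.026,0,0,0],
    [-0.1,0.0263,0,0.02,0],
    [-0.1,0,0,0.04,0],
    [-0.1,0,0,0.04,0],
    [-0.1,0,0,0.025,0],
    [-0.1,0,0,0.015,0],
    [-0.1,0,0,0.0095,0],
    [-0.1,0,0,0,0],
    [-1,0,0,0,0],
    [-1,0,0,0,0],
    [-1,0,0,0,0],
    [-1,0,0,0,0],
    [-1,0,0,0,0],
    [-1,0,0,0,0]
  ],
  "newtons": 25
}}

```text
clock: 16.1
eef_pos: [593.6, -280.0, 9.5]
eef_rot: [-3.141, 0.001, 2.922]
wrist_force: [-1.3, 0.7, 6.0]
finger_gap: 19.9
finger_force: 25.0
```

>>> {"fn": "arm_command", "kwargs": {
  "plan": [
    [-1,0,0,-0.003,0],
    [-1,0,0,-0.007,0],
    [-1,0,0,-0.02,0],
    [-1,0,0,0,0]
  ]
}}

```text
clock: 16.6
eef_pos: [594.4, -280.5, 41.5]
eef_rot: [-3.141, 0.004, 2.922]
wrist_force: [-0.7, 0.6, -1.1]
finger_gap: 19.6
finger_force: 25.0
```

>>> {"fn": "arm_command", "kwargs": {
  "plan": [
    [-1,0,0,-0.03,0],
    [-1,0,0,-0.04,0],
    [-1,0,0,-0.03,0],
    [-1,0.0253,0.033,0,0],
    [-1,0.0253,0.033,0,0],
    [-1,0.0253,0.033,0,0],
    [-1,0.0253,0.033,0,0],
    [-1,0.0253,0.033,0,0],
    [-1,0.0253,0.033,0,0],
    [-1,0.0253,0.033,0,0],
    [-1,0.0253,0.033,0,0],
    [-1,0.0253,0.033,0,0],
    [-1,0,0,0,-0.128],
    [-1,0,0,0,0],
    [-1,0,0,0,0]
  ]
}}

```text
clock: 18.48
eef_pos: [436.0, 59.3, 139.0]
eef_rot: [3.142, 0.0, 3.047]
wrist_force: [0.7, -0.4, -1.0]
finger_gap: 19.9
finger_force: 25.0
```

Run:
```python
from h import *
import pickle
np.set_printoptions(precision=1,suppress=True)
st=manip.read_state();print(st["eef_pos"],np.round(st["eef_rot"],3),st["wrist_force"])
o=np.zeros((600,800,3),np.uint8)
for i,n in enumerate(["scene","side","wrist"]):
    c=cam(n); pickle.dump(c,open(n+"4.pkl","wb"))
    u,v=proj(c,st["eef_pos"]+np.array([40,0,0])) 
    u,v=int(u),int(v); print(n,u,v)
    if n=="wrist": cr=c["img"][60:330,100:460]; cr=cv2.resize(cr,(400,300)); o[300:,:400]=cr
    else:
        x0,y0=max(0,u-65),max(0,v-50); x0=min(x0,430);y0=min(y0,320); print(x0,y0); o[:300,400*i:400*i+400]=cv2.resize(c["img"][y0:y0+98,x0:x0+130],(400,300),interpolation=cv2.INTER_CUBIC)
cv2.imwrite("pics/m4.png",o)
```

```text
[436.   59.3 139. ] [3.1 0.  3. ] [ 0.7 -0.4 -1. ]
scene 297 179
232 129
side 256 204
191 154
wrist 283 312
```

View pics/m4.png

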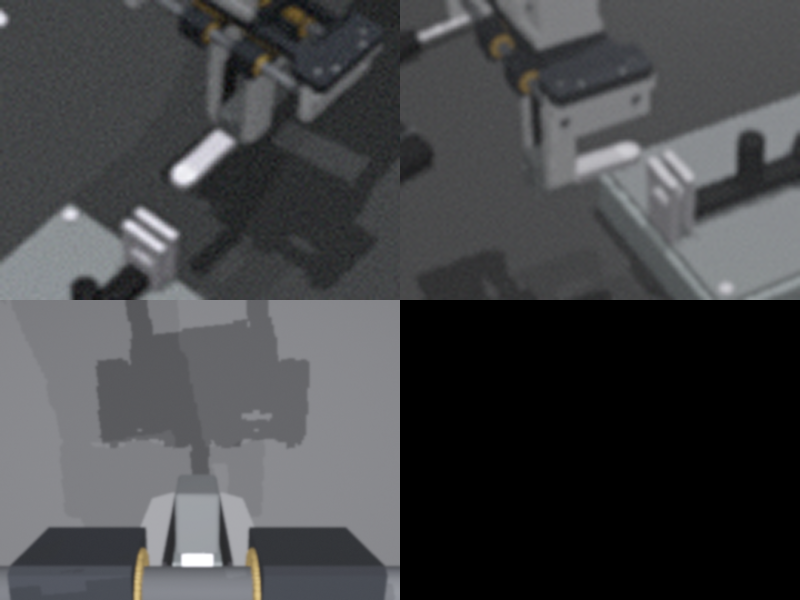

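The scene crop shows the shank at (205,157) pointing at the two plates at (150,235). The side crop shows it at (605,158) with the plates at (665,190). In the wrist crop the head sits between the fingers. Now I measure the shank and plates in the same views.

```bash
cat > rel.py <<'E'
from h import *
import sys
np.set_printoptions(precision=2,suppress=True)
def fit(zs,ex):
    out=[]
    for n in ["scene","side"]:
        c=cam(n);P=cloud(c);Z=P[...,2];g=cv2.cvtColor(c["img"],cv2.COLOR_BGR2GRAY)
        a=(np.abs(Z-zs)<9)&(g>130)&(P[...,0]>ex+18)&(P[...,0]<ex+95)&(np.abs(P[...,1]-55)<22)
        k,l,s,_=cv2.connectedComponentsWithStats(a.astype(np.uint8)); i=1+np.argmax(s[1:,4]); q=P[l==i]
        q=q[np.abs(q[:,2]-np.median(q[:,2]))<6]
        r=cv2.fitLine(q[:,:2].astype(np.float32),cv2.DIST_HUBER,0,.01,.01).ravel(); d=r[:2]*np.sign(r[0]); t=(q[:,:2]-r[2:])@d
        w=(q[:,:2]-r[2:])@[-d[1],d[0]]
        tip=r[2:]+d*t.max(); sl=np.polyfit(t,q[:,2],1)
        rec=cv2.minAreaRect(q[:,:2].astype(np.float32))
        h=(Z>101)&(Z<112)&(P[...,0]>508)&(P[...,0]<550)&(np.abs(P[...,1]-51)<26)&(g>90)
        H=P[h]; hr=cv2.minAreaRect(H[:,:2].astype(np.float32))
        print(n,'shank N',len(q),'yaw',np.arctan2(d[1],d[0]),'tip',tip,'len',np.ptp(t),'wid',np.ptp(w),'z tip/slope',sl[0]*t.max()+sl[1],sl[0],'mid',np.array(rec[0]),rec[1],rec[2])
        print('   plates N',len(H),H.mean(0),np.array(hr[0]),hr[1],hr[2])
if __name__=="__main__":
    e=manip.read_state()["eef_pos"]; print(e); fit(e[2],e[0])
E
python3 rel.py
```

```text
[435.97  59.23 138.88]
scene shank N 135 yaw -0.06270481 tip [504.91  56.17] len 50.66530008685355 wid 18.87785516000435 z tip/slope 135.65783286390638 -0.04690530657087632 mid [479.59  58.36] (18.57805061340332, 50.40298843383789) 88.99217224121094
   plates N 96 [532.22  53.21 104.23] [531.85  52.74] (35.80830001831055, 21.938188552856445) 87.04801177978516
side shank N 113 yaw -0.05465474 tip [501.55  52.55] len 47.47851913539275 wid 18.8403218882234 z tip/slope 136.8331529897814 -0.04641801443282949 mid [478.1   54.56] (18.026485443115234, 47.33568572998047) 82.54277801513672
   plates N 87 [528.27  48.78 104.88] [529.34  49.76] (37.59077453613281, 22.617443084716797) 83.7705307006836
```

Run:
```python
from h import *
import pickle
np.set_printoptions(precision=2,suppress=True)
def pl(q):
    A=np.c_[q[:,:2]-q[:,:2].mean(0),np.ones(len(q))]; return np.linalg.lstsq(A,q[:,2],rcond=None)[0]
c=pickle.load(open("w3.pkl","rb")); P=cloud(c)
print('bench head',pl(P[129:144,268:287].reshape(-1,3)),'shank',pl(P[165:210,272:283].reshape(-1,3)))
c=pickle.load(open("wrist4.pkl","rb")); P=cloud(c);Z=P[...,2]
for r in range(212,270,6): print(r,P[r,278])
```

```text
** On entry to DLASCL parameter number  4 had an illegal value
 ** On entry to DLASCL parameter number  4 had an illegal valueTraceback (most recent call last):
  File "<stdin>", line 7, in <module>
  File "<stdin>", line 5, in pl
    x, resids, rank, s = _umath_linalg.lstsq(a, b, rcond,
                         ~~~~~~~~~~~~~~~~~~~^^^^^^^^^^^^^
                                             signature=signature)
                                             ^^^^^^^^^^^^^^^^^^^^
    raise LinAlgError("SVD did not converge in Linear Least Squares")
numpy.linalg.LinAlgError: SVD did not converge in Linear Least Squares
```

Run:
```python
from h import *
import pickle
np.set_printoptions(precision=2,suppress=True)
def pl(q):
    q=q.reshape(-1,3);q=q[np.isfinite(q[:,2])];q=q[np.abs(q[:,2]-np.median(q[:,2]))<4]
    A=np.c_[q[:,:2]-q[:,:2].mean(0),np.ones(len(q))]; return np.linalg.lstsq(A,q[:,2],rcond=None)[0],len(q)
c=pickle.load(open("w3.pkl","rb")); P=cloud(c)
print('bench head',pl(P[129:144,268:287]),'shank',pl(P[165:210,272:283]))
c=pickle.load(open("wrist4.pkl","rb")); P=cloud(c);Z=P[...,2]
for r in range(212,270,6): print(r,P[r,278])
```

```text
bench head (array([-0.04, -0.  , 32.  ]), 282) shank (array([-0.04, -0.02,  8.25]), 495)
212 [448.92  59.     0.02]
218 [419.68  61.39 135.29]
224 [420.1   61.32 146.21]
230 [420.75  61.24 155.08]
236 [421.95  61.11 161.22]
242 [424.79  60.85 161.87]
248 [427.51  60.59 162.84]
254 [431.26  60.24 161.07]
260 [434.26  59.96 161.42]
266 [437.4   59.67 161.48]
```

The pin rests with a slight 2.5° nose-down tilt, since its tip lay on the bench. That fits within the holes. Lower to insertion height.

>>> {"fn": "arm_command", "kwargs": {
  "plan": [
    [-1,0,0,0.015,-0.008],
    [-1,0,0,0.02,0],
    [-1,0,0,0.011,0],
    [-1,0,0,0,0],
    [-1,0,0,0,0]
  ],
  "newtons": 30
}}

```text
clock: 19.35
eef_pos: [436.2, 59.6, 93.3]
eef_rot: [3.141, 0.001, 3.058]
wrist_force: [-0.0, 0.0, -0.6]
finger_gap: 19.6
finger_force: 30.0
```

```bash
python3 rel.py
python3 - <<'E'
from h import *
o=np.zeros((400,800,3),np.uint8)
for i,n in enumerate(["scene","side"]):
    c=cam(n);u,v=map(int,proj(c,[510,52,95])); o[:,400*i:400*i+400]=cv2.resize(c["img"][v-35:v+35,u-35:u+35],(400,400),interpolation=cv2.INTER_CUBIC)
cv2.imwrite("pics/m5.png",o)
E
```

```text
[436.16  59.57  93.34]
scene shank N 131 yaw -0.09642971 tip [504.39  56.3 ] len 50.28992939138516 wid 17.020830970677103 z tip/slope 90.42321808409339 -0.0287116306292122 mid [479.37  58.53] (16.82799530029297, 50.251319885253906) 85.33877563476562
   plates N 101 [532.08  53.21 104.33] [532.18  52.91] (37.175498962402344, 22.4611873626709) 84.5339584350586
side shank N 110 yaw -0.07727351 tip [504.02  53.28] len 49.416044274567554 wid 18.34816872228127 z tip/slope 91.35648448295707 -0.04100326095205654 mid [479.36  54.97] (18.16634750366211, 49.276302337646484) 84.90137481689453
   plates N 83 [528.44  48.17 104.93] [529.17  49.34] (38.440513610839844, 20.824371337890625) 85.537841796875
```

View pics/m5.png

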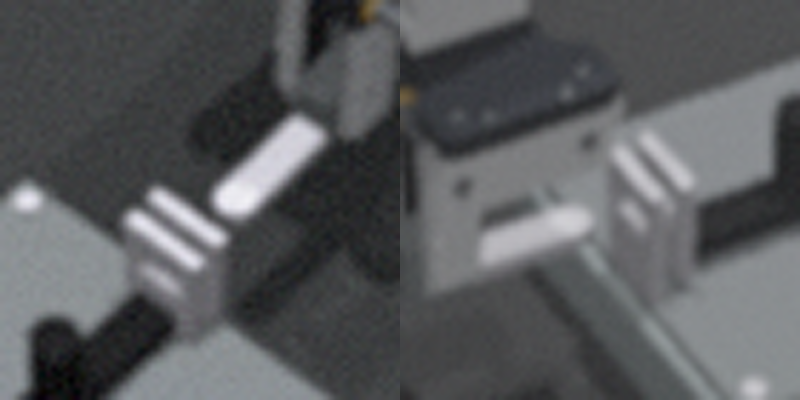

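The m5 view shows the shank tip at scene (235,195) and side (575,220), right before the slot and level with it. It measures about 1 mm too far left, so I correct that and go in gently.

>>> {"fn": "arm_command", "kwargs": {
  "plan": [
    [-1,0,-0.0009,0,0],
    [-1,-0.006,0,0,0],
    [-1,-0.006,0,0,0],
    [-1,-0.006,0,0,0],
    [-1,-0.004,0,0,0],
    [-1,-0.004,0,0,0],
    [-1,0,0,0,0]
  ]
}}

```text
clock: 20.42
eef_pos: [461.9, 56.5, 92.9]
eef_rot: [-3.142, -0.0, 3.058]
wrist_force: [1.0, -0.5, -1.2]
finger_gap: 20.0
finger_force: 30.0
```

>>> {"fn": "arm_command", "kwargs": {
  "plan": [
    [-1,-0.004,0,0,0],
    [-1,-0.004,0,0,0],
    [-1,-0.004,0,0,0],
    [-1,-0.004,0,0,0],
    [-1,-0.004,0,0,0],
    [-1,0,0,0,0]
  ]
}}

```text
clock: 21.18
eef_pos: [481.8, 54.8, 92.9]
eef_rot: [-3.142, -0.0, 3.058]
wrist_force: [0.5, 0.4, -0.6]
finger_gap: 19.7
finger_force: 30.0
```

Free passage through both plates. On to near home (target TCP x about 507).

>>> {"fn": "arm_command", "kwargs": {
  "plan": [
    [-1,-0.006,0,0,0],
    [-1,-0.006,0,0,0],
    [-1,-0.006,0,0,0],
    [-1,-0.004,0,0,0],
    [-1,-0.002,0,0,0],
    [-1,0,0,0,0]
  ]
}}

```text
clock: 21.92
eef_pos: [505.6, 52.8, 92.9]
eef_rot: [-3.142, -0.0, 3.058]
wrist_force: [-0.7, -0.6, -0.7]
finger_gap: 20.0
finger_force: 30.0
```

>>> {"fn": "arm_command", "kwargs": {
  "plan": [
    [-1,0,0,0.002,0],
    [-1,-0.001,0,0,0],
    [-1,-0.001,0,0,0],
    [-1,0,0,0,0]
  ]
}}

```text
clock: 22.42
eef_pos: [507.5, 52.7, 90.9]
eef_rot: [-3.142, -0.0, 3.058]
wrist_force: [-1.2, -0.1, -0.4]
finger_gap: 19.7
finger_force: 30.0
```

>>> {"fn": "arm_command", "kwargs": {
  "plan": [
    [-1,-0.001,0,0,0],
    [-1,-0.001,0,0,0],
    [-1,0,0,0,0]
  ]
}}

```text
clock: 22.8
eef_pos: [507.7, 52.6, 90.8]
eef_rot: [-3.141, -0.005, 3.058]
wrist_force: [-16.0, 1.2, 9.6]
finger_gap: 19.8
finger_force: 30.0
```

Contact: the head is against the plate. Settle it down onto the hole bottoms and let go.

>>> {"fn": "arm_command", "kwargs": {
  "plan": [
    [-1,0.001,0,0.001,0],
    [-1,0,0,0.001,0],
    [-1,0,0,0.001,0],
    [-1,-0.001,0,0,0],
    [-1,0,0,0,0]
  ],
  "newtons": 10
}}

```text
clock: 23.42
eef_pos: [508.8, 52.6, 87.9]
eef_rot: [-3.142, -0.002, 3.058]
wrist_force: [-9.0, 0.6, 4.8]
finger_gap: 20.0
finger_force: 10.0
```

>>> {"fn": "arm_command", "kwargs": {
  "plan": [
    [-0.4,0,0,0,0],
    [-0.3,0,0,0,0],
    [-0.2,0,0,0,0],
    [-0.1,0,0,0,0],
    [-0.1,0,0,-0.01,0],
    [-0.1,0,0,-0.03,0],
    [-0.1,0,0,-0.04,0],
    [-0.1,0,0,-0.04,0],
    [-0.1,-0.04,0,-0.02,0],
    [-0.1,-0.04,0,0,0],
    [-0.1,0,0,0,0],
    [-0.1,0,0,0,0]
  ]
}}

```text
clock: 24.92
eef_pos: [588.7, 45.8, 228.1]
eef_rot: [-3.142, -0.0, 3.058]
wrist_force: [-0.7, 0.2, -0.0]
finger_gap: 42.5
finger_force: 0.0
```

```bash
cat > fin.py <<'E'
from h import *
np.set_printoptions(precision=2,suppress=True)
c=cam("wrist");P=cloud(c);Z=P[...,2]; print(manip.read_state()["eef_pos"])
o=np.array([521.6,51.4]);d=np.array([.9962,-.0872]);n=np.array([.0872,.9962])
t=(P[...,:2]-o)@d; l=(P[...,:2]-o)@n
m=(np.abs(l)<6)&(t>-45)&(t<45)&(Z>60)
for a in range(-45,45,3):
    k=m&(t>=a)&(t<a+3)
    if k.sum()>3: print(a,k.sum(),np.percentile(Z[k],[10,50,90]))
h=(Z>107)&(Z<122)&(t>-50)&(t<5)&(np.abs(l)<30); q=P[h]; r=cv2.minAreaRect(q[:,:2].astype(np.float32)); print('head',len(q),(np.array(r[0])-o)@d,(np.array(r[0])-o)@n,r[1:],t[h].min(),t[h].max())
q=P[h]; A=np.c_[t[h]+15,l[h],np.ones(h.sum())];print('top plane',np.linalg.lstsq(A,q[:,2],rcond=None)[0])
I=np.zeros((600,800,3),np.uint8); ys,xs=np.where(h);u,v=int(xs.mean()),int(ys.mean());print(u,v);v=max(v,50)
I[:400,:400]=cv2.resize(c["img"][v-50:v+50,u-50:u+50],(400,400),interpolation=cv2.INTER_CUBIC)
s=cam("side");a,b=map(int,proj(s,[510,52,95]));I[:400,400:]=cv2.resize(s["img"][b-35:b+35,a-35:a+35],(400,400),interpolation=cv2.INTER_CUBIC)
cv2.imwrite("pics/fin.png",I[:400])
E
python3 fin.py
```

```text
[588.61  45.91 228.26]
-30 48 [109.27 109.89 110.81]
-27 57 [109.6  110.56 111.3 ]
-24 60 [109.4  110.55 111.23]
-21 57 [109.72 110.41 111.33]
-18 47 [109.59 110.32 111.47]
-15 58 [109.26 110.35 111.24]
-12 56 [109.26 110.26 111.2 ]
-9 43 [109.26 110.18 111.49]
-6 56 [109.53 110.33 111.38]
-3 47 [108.45 109.78 110.66]
0 49 [104.42 105.45 108.75]
3 52 [104.52 105.45 106.21]
6 39 [87.09 88.19 89.43]
9 38 [87.36 88.36 89.05]
12 52 [ 87.69  88.76 105.81]
15 40 [104.34 105.29 106.2 ]
18 38 [104.34 105.24 106.43]
21 39 [87.35 88.35 89.19]
24 38 [87.32 88.28 89.18]
27 45 [87.43 88.38 89.04]
30 45 [87.24 88.14 89.05]
33 39 [87.47 88.16 88.85]
36 39 [87.33 88.1  89.22]
39 1053 [337.99 340.58 342.21]
42 1392 [341.7  343.1  363.43]
head 874 -14.768923270263695 0.47403282775878847 ((19.89313507080078, 29.57032585144043), 85.18196105957031) -29.58257729286194 0.04037369008970189
top plane [ -0.01   0.   110.1 ]
277 108
```

View pics/fin.png

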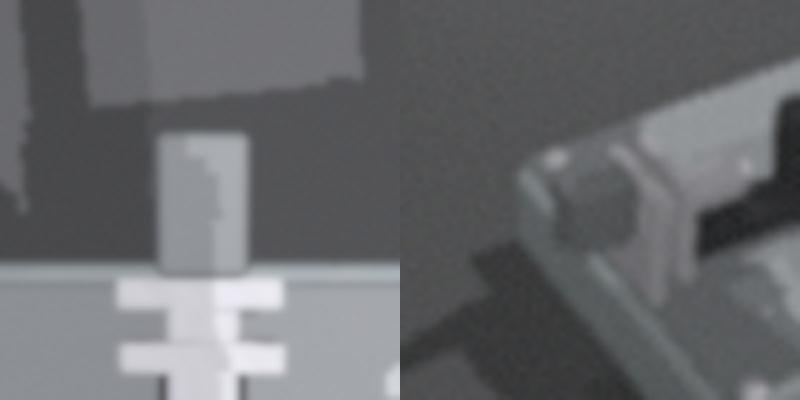

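The head spans t = −29.6 to 0.0 mm from the hasp's outer face, level, and the shank shows through both plates. The left picture shows the head butting the first plate at (200,272). A gentle nudge on the head's back at shank height will make sure it is fully home.

>>> {"fn": "arm_command", "kwargs": {
  "plan": [
    [-1,0.04,0,0,0],
    [-1,0.04,0,0,0],
    [-1,0.042,0,0,0],
    [-1,0,0,0,0],
    [-1,0,0,0.04,0],
    [-1,0,0,0.04,0],
    [-1,0,0,0.04,0],
    [-1,0,0,0.022,0],
    [-1,0,0,0,0],
    [-1,0,0,0,0],
    [-1,-0.006,0,0,0],
    [-1,-0.004,0,0,0],
    [-1,0,0,0,0]
  ]
}}

```text
clock: 26.65
eef_pos: [478.1, 55.1, 86.2]
eef_rot: [3.142, 0.0, 3.058]
wrist_force: [-0.1, 0.3, -0.7]
finger_gap: 0.6
finger_force: 0.0
```

>>> {"fn": "arm_command", "kwargs": {
  "plan": [
    [-1,-0.002,0,0,0],
    [-1,-0.002,0,0,0],
    [-1,-0.001,0,0,0],
    [-1,0,0,0,0]
  ]
}}

```text
clock: 27.15
eef_pos: [481.5, 54.8, 85.8]
eef_rot: [-3.141, -0.003, 3.058]
wrist_force: [-9.0, 0.4, 6.3]
finger_gap: 0.8
finger_force: 4.6
```

Firm contact at 9 N with no further travel, so the head is home. Back off, clear and check.

>>> {"fn": "arm_command", "kwargs": {
  "plan": [
    [-1,0.005,0,0,0],
    [-1,0.015,0,0,0],
    [-1,0.01,0,-0.02,0],
    [-1,0,0,-0.04,0],
    [-1,0,0,-0.04,0],
    [-1,0,0,-0.04,0],
    [-1,-0.04,0,0,0],
    [-1,-0.04,0,0,0],
    [-1,-0.05,0,0,0],
    [-1,0,0,0,0],
    [-1,0,0,0,0]
  ]
}}

```text
clock: 28.52
eef_pos: [581.8, 46.4, 225.7]
eef_rot: [-3.142, -0.001, 3.058]
wrist_force: [-1.1, -0.3, 0.1]
finger_gap: 0.6
finger_force: 0.0
```

```bash
python3 fin.py | grep -E "head|top|^0|^18|^36"
python3 - <<'E'
from h import *
import pickle
np.set_printoptions(precision=1,suppress=True)
c=cam("wrist");P=cloud(c);Z=P[...,2];k=(Z>100)&(Z<107.5)
for a,b in((518,530),(533,545)):
    q=P[k&(P[...,0]>a)&(P[...,0]<b)&(abs(P[...,1]-51)<25)];print(cv2.minAreaRect(q[:,:2].astype(np.float32)))
s=cam("scene");s0=pickle.load(open("scene0.pkl","rb"))
for n,(u,v) in dict(mouse=(568,340),coupling=(255,292),driver=(612,435)).items():
    u,v=int(u*.7),int(v*.7); print(n,cv2.absdiff(s["img"],s0["img"])[v-25:v+25,u-25:u+25].mean())
E
```

```text
0 39 [104.22 105.43 106.1 ]
18 27 [104.2  105.35 106.18]
36 3242 [345.55 357.97 361.63]
head 858 -13.890734223022482 0.41361812515258733 ((19.814638137817383, 30.491369247436523), 85.67753601074219) -29.136878112412422 1.4522598740324237
top plane [ -0.01   0.01 110.14]
((524.3756103515625, 51.363731384277344), (35.12223815917969, 6.071834087371826), 85.19453430175781)
((538.61328125, 50.18321990966797), (35.49003219604492, 5.509580612182617), 85.2491455078125)
mouse 3.8877333333333333
coupling 3.0050666666666666
driver 3.5978666666666665
```

The pin is home and level, the handle is still at off, and the bystanders are unmoved (differences at noise level). The arm is clear, so I hand in.

```bash
python3 -c "
from cell import ticket; print(ticket.sign_off())"
```

```text
the job is handed in; nothing more can be done
None
```

The drive rig is locked out and handed in: handle at off, pin through both holes with its head against the hasp plate and let go, and mouse, coupling and screwdriver unmoved in the camera check; the run took about 29 s of the 69 s, and sign-off returned no verdict.

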